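# Take the saucepan off the heat and open the child-safe descaler

### The job

The limescaled saucepan is due for descaling: take it off the heat by sliding it across the glass, never lifting it, from the glowing hob zone to the middle of the dark zone. Then open the white descaler bottle: press its blue child-safe cap down and, keeping it pressed, turn it anticlockwise until it is free, and lift it off while the bottle stays standing where it is. Finish still holding the cap upright, clear of the bottle and a few centimetres straight above its mouth, with everything else left where it stands.

Things in the scene. Friction and masses are not known exactly. Their poses are not given: they have to be found in the camera images.
- hob: fixed portable two-zone ceramic hob, 280 (its x) x 500 (its y) x 50 mm high, black glass top 50 mm above the worktop; origin: centre of its underside; turned by a few degrees at most
- zone_hot: the hob zone that is on: a 190 mm ring on the glass with red glowing bands, flat (under 2 mm, nothing to catch on); the saucepan stands on it at the start; origin: its centre, at the height of the glass. It may be the left or the right one; the two zone centres are 250 mm apart along the hob's y
- zone_off: the hob zone that is off: a dark flat 190 mm disc inside a thin grey ring; origin: its centre, at the height of the glass
- saucepan: open stainless saucepan, 150 mm across, 80 mm high, about 0.65 kg, loose on the glass; origin: centre of its underside; its black bar handle points along the pan's own -x (roughly towards the robot)
- pan_handle (a point): point on the centre line of the saucepan handle, 150 mm from the pan's centre and 67 mm above the pan's underside, the place to pinch it from above; the handle is a level bar 20 mm wide (along the pan's y) and 16 mm thick, free from 95 to 210 mm from the pan's centre
- descaler: loose, full white round bottle with an orange label band, 86 mm across, 200 mm high to its mouth, about 0.95 kg; origin: centre of its underside; it stands upright on the worktop and is steadied by its weight and by the downward push on the cap
- bottle_mouth (a point): centre of the bottle's mouth (top of the neck), 200 mm above its underside, z up; neck 29 mm across with three bayonet lugs out to 41 mm; the shoulder begins 34 mm below the mouth
- cap: blue ribbed push-and-turn cap, 50 mm across, 37 mm high, 0.05 kg, a separate part locked on the neck by three inner lugs; origin: centre of its lower rim, z up; seated, the rim lies 25 mm below the mouth and the top 12 mm above it. It can be gripped round its side and pushed, turned and lifted in that one grip
- cap_top (a point): centre of the cap's top. To open: push down at least 3 mm (8 N; bottoms at 6 mm, 11 N) and keep it down while turning anticlockwise seen from above; free from 40 degrees of turn, a stop at 84 degrees, so aim for 60; then it lifts straight off. Unpressed it neither turns free nor pulls off
- cap_spring (a joint): how far the spring disc inside the cap is pushed in, m: 0 as the cap sits locked, 0.003 to 0.006 when it is pressed far enough to turn, negative when the cap is off
- jar_green: bystander: glass jar with green lid, 84 mm across, 123 mm high; origin: centre of its underside
- mug_green: bystander: dark green mug, 88x125x98 mm; origin: centre of its underside
- tumbler: bystander: clear drinking glass, 81 mm across, 91 mm high; origin: centre of its underside
- tin_small: bystander: small food tin, 75 mm across, 58 mm high; origin: centre of its underside
- teaspoon: bystander: metal teaspoon lying flat, 130x26x11 mm; origin: centre of its underside
Mind the look-alikes: they are no part of the job. What is shaped like the cap but red or turquoise is not meant.

How it is judged (in metres and radians):
On the way, in this order (a step that is already met when the one before it is completed fails the run):
1. the saucepan has been slid to the middle of the dark zone and stands there on the glass (horizontal distance between saucepan and zone_off below 0.02 m and height (world z) of saucepan below 0.056 m and linear speed of saucepan below 0.02 m/s), for 0.3 s.
2. the cap is pressed down on the bottle against its spring (value of joint cap_spring above 0.0028 m), for 0.1 s.
3. the cap has been turned on the bottle by at least 35 degrees (angle between the x axis of cap and the x axis of descaler, either way round above 0.61 rad), for 0.05 s.
At the end, for the whole second after the job is handed in: Saucepan on the glass, centre within 20 mm of the dark zone's centre. Bottle upright on the worktop within 50 mm of its start. Fingers hold the cap still and upright (20 degrees), its rim 15 to 150 mm above the mouth and within 40 mm of it sideways, not touching the bottle (all of step 1 and z of cap in the frame of bottle_mouth between 0.015 and 0.15 m and horizontal distance between cap and bottle_mouth below 0.04 m and angle between cap's own z axis and vertical below 0.35 rad and contact force between cap and the fingers above 1 N and contact force between cap and descaler below 0.05 N and linear speed of cap below 0.03 m/s and angle between descaler's own z axis and vertical below 0.06 rad and height (world z) of descaler below 0.005 m and distance of descaler from where it was at the start of the episode below 0.05 m and linear speed of descaler below 0.02 m/s); the arm keeps its last pose, push and grip.
It fails at once if the saucepan is lifted off the glass (more than 8 mm) or tipped (height (world z) of saucepan above 0.058 m or angle between saucepan's own z axis and vertical above 0.15 rad).
It fails at once if the descaler bottle is tipped, lifted or dragged away (angle between descaler's own z axis and vertical above 0.3 rad or height (world z) of descaler above 0.02 m or distance of descaler from where it was at the start of the episode above 0.08 m).
It fails at once if another thing on the worktop is pushed from its place by more than 40 mm (distance of any of jar_green, mug_green, tumbler, tin_small, teaspoon from where it was at the start of the episode above 0.04 m).
It also fails if it takes over 54 s, if anything falls off the work surface, if the arm or the gripper's body presses on something with over 40 N, if the wrist force passes 120 N, or if a joint passes its speed limit or range.

### The arm

A 6-joint arm with a two-finger parallel gripper is mounted at the origin on a cart in front of the work surface, level with it; the furniture and walls round the work are solid. World frame = base frame: x ahead of the robot, y to its left, z up, the work surface at z = 0. Lengths are in m, angles in degrees, forces in N, time in s.
With the tool pointing down it reaches from about 0.375 to 0.9 m from the base axis. Payload 3.1 kg.
Tool frame: the origin (TCP) lies on the centre line of the jaws, within the pads' length; the fingertips stand 17 mm ahead of it and the grasp point (between the pads) lies 2 mm behind it; z points along the fingers, y is the line along which they close (so a half turn about z gives the same grasp; the last joint's range is limited). The gripper opens to 87 mm and grips with 3 to 60 N. Pads are 19 mm wide; open, the fingers measure 117 mm over their backs; the gripper's body (75 mm by 190 mm) begins 51 mm behind the grasp point.
Start: joints at [52.913, 30.224, 82.088, -0, 67.689, -10.227], TCP at [0.282, 0.558, 0.24] pointing down, gripper open.
Joint ranges: [-176.69, 176.69], [-43.24, 126.21], [12.49, 139.97], [-82, 262], [0, 151.66], [-163.58, 163.58]. Speed limits (degrees/s): [159.86, 159.86, 180, 180, 180, 180].

### API

Orientations are given as a 3x3 rotation matrix whose columns are the frame's x, y, z axes.
In Python, from rig import bot, imaging, finder gives the robot as it stands. The module is installed in compiled form; this text tells all that it offers.
- The arm moves only by the tool play_rows, never from a script. Its argument "motion" is a list that holds one entry, the list of rows, each a list of 6 numbers: the shift along the tool's x, y, z in parts of the range, where 1.0 means 0.5 m, then the turn, a rotation vector about the tool's x, y, z in a scale on which 1.0 is 180 degrees. In form: [[[dx, dy, dz, wx, wy, wz], ...]]. A call has 1 to 8 rows; each row is the pose to reach, as a shift and turn from the pose commanded when the call began, along the tool's axes at that moment; what a row does not reach only later rows make up. A row lasts 1/12 s, in which the tool goes at most 41.7 mm and 7.16 degrees, less where a joint would pass 70% of its speed; a pose out of reach is approached as far as the arm can. A shift or turn number past 1, either way, is cut back to 1. A call with a gripper value outside its range is refused whole. "fingers" is the finger opening in m, from 0 to 0.087, set as the call begins (left out, the last holds). The fingers move at their own pace and stop on an object; the grip force is fixed at half the most. Time passes only in rows, so rows that repeat a pose let the fingers close. It gives the time, the measured TCP pose, the force, the opening and the grip force at its end, in the units of the state.
- bot.read_state(): the state, without advancing time (a new reading comes with each control period).
- imaging.capture(name): name is "side" or "top"; returns a dict with "frame" (420x560x3 uint8, red, green, blue), "camera_matrix" (3x3 intrinsics, pixels), "k1" (the pictures are not rectified: a ray, as slopes to the right and down, at radius r is drawn at 1 + k1 r^2 times it, then the intrinsics apply), "R" (3x3) and "t" (3): a world point X has camera coordinates R X + t. Camera axes: x right, y down, z forward; pixel columns grow to the right and rows downward; lengths in m; the calibration is good to about 2 mm. A picture is of the moment at which its call begins. There is no depth.
- bot.hand_in(): hands the job in; it is judged then, once.
Trained networks look in the newest picture that a camera, given by its name, has taken for a name from the list of things; names that differ only in an ending like _2 or _b are one class to them, and where a whole thing is asked for, a point or a joint stands for the part that bears it (a point fixed in the world has none). Each returns a list of dicts, best first, with "confidence" (0 to 1); they miss things now and then, are a little off and sometimes report something else, mostly with a low value. They report only what shows in the picture. A call takes as long as a camera call. They do not tell look-alikes from the thing itself.
- finder.recognise(camera, name): "at" ([x, y, z] in m, in world coordinates, good to about 4 mm: the middle of the surface that is visible of it).
- finder.outline_of(camera, name): "pixels" (420x560 bool, what is visible of it).
The state is a dict: "time_s": time; "joint_positions": joint angles; "qvel": joint speeds; "tau": joint torques, N m; "position": TCP position; "tcp_rot": TCP orientation; "force": force on the tool from outside, world axes, zero at the start; "moment": the same for the moment, N m; "opening": opening from 0.0 (shut) to 1.0 (fully open); "grasp_force": force on a finger pad.
Only numpy, scipy, OpenCV 4.12 (cv2) and the standard library are available. Lean on these libraries where they do the work, as an engineer would, in place of code of your own. Each camera call takes 0.05 s, during which the arm holds its last target. There are 200 camera calls.

## Working session

There is one attempt and no reset: what is moved stays moved. The work goes in short steps, Python scripts to look and compute and a tool call to move; the robot and the scene stay as the last step left them, time stands still between calls to the robot, and variables do not carry over. Pictures are saved under pics/ and viewed, at most 10 in all, crops included, and the job is handed in when it is done.

Besides the shell and the picture viewer there is one more tool, called after "Request:" as name(argument=value, ...), one argument or row to a line, values as JSON. play_rows: Moves the arm, as the interface text tells. Its arguments: {"type":"object","properties":{"motion":{"type":"array"},"fingers":{"type":"number"}},"required":["motion"]}

```bash
mkdir -p pics; python3 - <<'E'
from rig import bot, imaging, finder
import cv2,numpy as np
s=bot.read_state(); print(s['time_s'],s['position'],s['tcp_rot'],s['opening'])
for c in ['side','top']:
    d=imaging.capture(c); cv2.imwrite(f'pics/{c}0.png',d['frame'][...,::-1])
    print(c,np.round(d['camera_matrix'],1).tolist(),d['k1'],np.round(d['R'],4).tolist(),np.round(d['t'],4).tolist())
    for n in ['zone_hot','zone_off','saucepan','pan_handle','descaler','bottle_mouth','cap','cap_top','hob','jar_green','mug_green','tumbler','tin_small','teaspoon']:
        r=finder.recognise(c,n); print(n,[(np.round(x['at'],3).tolist(),round(x['confidence'],2)) for x in r[:4]])
E
```

```text
0.0 [0.28193083 0.55702985 0.23857199] [[-8.92141313e-01  4.51754709e-01 -1.24915698e-03]
 [ 4.51756312e-01  8.92139705e-01 -1.72668648e-03]
 [ 3.34383794e-04 -2.10476289e-03 -9.99997729e-01]] 1.001715051329661
side [[456.6, 0.0, 272.3], [0.0, 456.6, 212.0], [0.0, 0.0, 1.0]] 0.03273242194811415 [[0.9981, -0.0611, -0.0057], [-0.0424, -0.6184, -0.7847], [0.0444, 0.7835, -0.6199]] [-0.5339, 0.06, 1.3796]
zone_hot [([0.56, 0.138, 0.048], 0.57)]
zone_off [([0.619, -0.073, 0.047], 0.91), ([0.615, 0.196, 0.102], 0.4)]
saucepan []
pan_handle [([0.614, 0.194, 0.102], 0.68)]
descaler [([0.452, -0.423, 0.106], 0.56), ([0.723, -0.254, 0.069], 0.38), ([0.453, -0.406, 0.207], 0.22)]
bottle_mouth [([0.452, -0.422, 0.107], 0.78)]
cap [([0.512, -0.291, 0.042], 0.84), ([0.336, -0.414, 0.039], 0.76), ([0.449, -0.408, 0.207], 0.73), ([0.615, 0.193, 0.101], 0.37)]
cap_top [([0.45, -0.41, 0.208], 0.95), ([0.515, -0.29, 0.04], 0.8), ([0.339, -0.407, 0.038], 0.79)]
hob []
jar_green [([0.648, -0.508, 0.102], 0.67)]
mug_green [([0.718, -0.361, 0.076], 0.78)]
tumbler [([0.723, -0.25, 0.068], 0.93), ([0.717, -0
[... 392 characters left out ...]
], 0.56)]
zone_off [([0.614, -0.07, 0.052], 0.88)]
saucepan [([0.616, 0.188, 0.06], 0.56)]
pan_handle [([0.624, 0.189, 0.058], 0.68)]
descaler [([0.433, -0.374, 0.14], 0.87)]
bottle_mouth [([0.435, -0.373, 0.142], 0.87)]
cap [([0.451, -0.39, 0.21], 0.71), ([0.335, -0.4, 0.038], 0.67), ([0.512, -0.28, 0.034], 0.56), ([0.557, 0.149, 0.05], 0.48)]
cap_top [([0.332, -0.398, 0.036], 0.73), ([0.509, -0.276, 0.035], 0.55), ([0.448, -0.386, 0.211], 0.51)]
hob [([0.572, 0.046, 0.047], 0.89), ([0.642, -0.483, 0.124], 0.54)]
jar_green [([0.645, -0.478, 0.125], 0.91)]
mug_green []
tumbler [([0.73, -0.271, 0.033], 0.86)]
tin_small [([0.503, -0.579, 0.054], 0.82)]
teaspoon [([0.352, -0.163, 0.004], 0.57)]
```

View pics/side0.png

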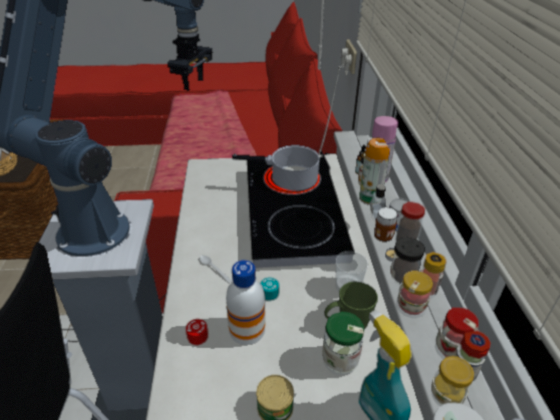

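View pics/top0.png

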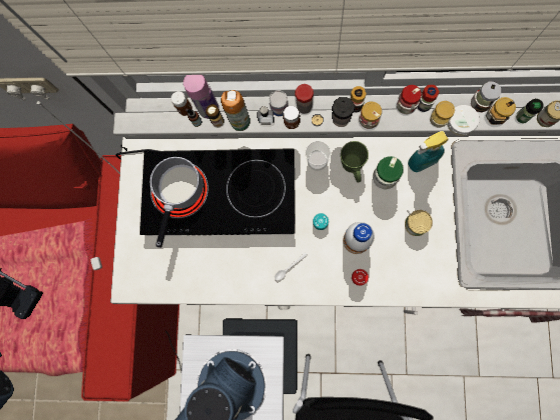

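Side view: blue cap at (243,272), pan at (296,167), dark ring at (301,227). Top view: cap (361,232), pan (176,182) with its handle running to (160,245), dark ring (256,188). Next I fit the known shapes to the silhouettes in both views.

```bash
cat > h.py <<'E'
from rig import bot, imaging, finder
import cv2,numpy as np
from scipy.optimize import minimize
def proj(d,X):
    c=np.asarray(X)@np.array(d['R']).T+d['t']; s=c[:,:2]/c[:,2:]
    s=s*(1+d['k1']*(s**2).sum(1,keepdims=True)); K=d['camera_matrix']
    return s*[K[0][0],K[1][1]]+[K[0][2],K[1][2]]
def ray(d,p):
    K=np.array(d['camera_matrix']);q=(np.atleast_2d(p)-K[:2,2])/[K[0,0],K[1,1]]
    s=q.copy()
    for _ in range(8): s=q/(1+d['k1']*(s**2).sum(1,keepdims=True))
    R=np.array(d['R']); o=-R.T@d['t']
    return o,np.c_[s,np.ones(len(s))]@R
def onplane(d,p,z):
    o,v=ray(d,p); return o+v*((z-o[2])/v[:,2:])
def circ(x,y,z,r):
    a=np.linspace(0,2*np.pi,60); return np.c_[x+r*np.cos(a),y+r*np.sin(a),0*a+z]
def render(d,hulls,S=4):
    m=np.zeros((420*S,560*S),np.uint8)
    for h in hulls:
        p=proj(d,h); p=cv2.convexHull(((p+.5)*S).round().astype(np.int32)); cv2.fillConvexPoly(m,p,1)
    return cv2.resize(m.astype(np.float32),(560,420),interpolation=cv2.INTER_AREA)
def cyl(x,y,z0,z1,r): return np.r_[circ(x,y,z0,r),circ(x,y,z1,r)]
def pan(p,zb=.05):
    x,y,a=p; u=-np.array([np.cos(a),np.sin(a)]); n=np.array([-u[1],u[0]])
    h=[[*(np.array([x,y])+u*s+n*w),zb+z] for s in(.07,.21) for w in(-.01,.01) for z in(.059,.075)]
    return [cyl(x,y,zb,zb+.08,.075),np.array(h)]
def fit(ds,ms,model,p0,step):
    def cost(p):
        t=0
        for d,m in zip(ds,ms):
            r=render(d,model(p)); t+=1-np.minimum(r,m).sum()/np.maximum(r,m).sum()
        return t
    p0=np.array(p0); sim=np.r_[[p0],p0+np.diag(step)]
    r=minimize(cost,p0,method='Nelder-Mead',options=dict(initial_simplex=sim,maxiter=200)); return np.round(r.x,4),round(r.fun/len(ds),3)
def best(c,n,near):
    l=finder.outline_of(c,n); out=[]
    for o in l[:4]:
        m=np.asarray(o['pixels']); ys,xs=np.nonzero(m); out.append((xs.mean().round(),ys.mean().round(),m.sum(),round(o['confidence'],2)))
    print(c,n,out)
    l=[o for o in l if np.hypot(*(np.argwhere(o['pixels']).mean(0)[::-1]-near))<40]
    return np.asarray(l[0]['pixels']).astype(np.float32) if l else None
def bluecap(d):
    f=cv2.cvtColor(d['frame'],cv2.COLOR_RGB2HSV); return cv2.inRange(f,(108,100,50),(128,255,255))
E
cat > m1.py <<'E'
from h import *
D={c:imaging.capture(c) for c in('side','top')}
cs=['side','top']; ds=[D[c] for c in cs]
z=[best(c,'zone_off',n) for c,n in zip(cs,[(301,227),(256,188)])]
for c,zz in zip(cs,z):
    if zz is not None: print('zone',c,fit([D[c]],[zz],lambda p:[circ(p[0],p[1],.05,.096)],(.61,-.07),[.01,.01]), cv2.fitEllipse(cv2.findContours(zz.astype(np.uint8),0,1)[0][0]))
pm=[best(c,'saucepan',n) for c,n in zip(cs,[(296,167),(176,190)])]
for k in([0],[1],[0,1]):
    if all(pm[i] is not None for i in k): print('pan',k,fit([ds[i] for i in k],[pm[i] for i in k],pan,(.62,.18,.1),[.01,.01,.1]))
bm=[best(c,'descaler',n) for c,n in zip(cs,[(245,300),(360,235)])]
cm=[]
for d,w in zip(ds,[(225,255,262,290),(345,215,378,250)]):
    m=bluecap(d); q=np.zeros_like(m); q[w[1]:w[3],w[0]:w[2]]=m[w[1]:w[3],w[0]:w[2]]>0
    cm.append(q.astype(np.float32)); ys,xs=np.nonzero(q); print('cap px',len(xs),xs.min(),xs.max(),ys.min(),ys.max())
for k in([0],[1],[0,1]): print('cap xy',k,fit([ds[i] for i in k],[cm[i] for i in k],lambda p:[cyl(p[0],p[1],.175,.212,.025)],(.45,-.4),[.01,.01]))
print('cap xyz',fit(ds,cm,lambda p:[cyl(p[0],p[1],p[2]-.037,p[2],.025)],(.45,-.4,.212),[.01,.01,.01]))
S=[]
for c,d,ml in zip(cs,ds,[(pm[0],z[0],cm[0],bm[0]),(pm[1],z[1],cm[1],bm[1])]):
    f=d['frame'].copy()
    for m,col in zip(ml,[(255,0,255),(255,255,0),(0,255,0),(0,255,255)]):
        if m is not None: cv2.drawContours(f,cv2.findContours(m.astype(np.uint8),0,1)[0],-1,col,1)
    S.append(f[140:300,120:400] if c=='top' else f[140:350,150:380])
S=[cv2.resize(s,(395,int(s.shape[0]*395/s.shape[1])),interpolation=cv2.INTER_CUBIC) for s in S]
H=max(s.shape[0] for s in S); cv2.imwrite('pics/ov.png',np.hstack([np.pad(s,((0,H-s.shape[0]),(0,0),(0,0))) for s in S])[...,::-1])
E
python3 m1.py
```

```text
side zone_off [(np.float64(301.0), np.float64(227.0), np.int64(2181), 0.62)]
top zone_off [(np.float64(256.0), np.float64(188.0), np.int64(2683), 0.74), (np.float64(354.0), np.float64(158.0), np.int64(782), 0.38), (np.float64(175.0), np.float64(187.0), np.int64(2386), 0.23)]
zone side (array([ 0.6139, -0.0713]), np.float64(0.036)) ((301.0511474609375, 226.820068359375), (41.21817398071289, 65.00071716308594), 93.24683380126953)
zone top (array([ 0.6142, -0.0679]), np.float64(0.028)) ((255.93931579589844, 188.03639221191406), (56.3666877746582, 58.80708312988281), 72.34768676757812)
side saucepan [(np.float64(290.0), np.float64(166.0), np.int64(2133), 0.77)]
top saucepan [(np.float64(175.0), np.float64(188.0), np.int64(2448), 0.66)]
pan [0] (array([ 0.6206,  0.1768, -0.201 ]), np.float64(0.056))
pan [1] (array([ 0.6237,  0.1796, -0.1723]), np.float64(0.064))
pan [0, 1] (array([ 0.6212,  0.1769, -0.1925]), np.float64(0.052))
side descaler [(np.float64(246.0), np.float64(313.0), np.int64(2098), 0.59)]
top descaler [(np.float64(356.0), np.float64(241.0), np.int64(515), 0.85)]
cap px 505 232 255 260 287
cap px 230 354 371 223 241
cap xy [0] (array([ 0.4505, -0.3892]), np.float64(0.174))
cap xy [1] (array([ 0.451 , -0.3898]), np.float64(0.223))
cap xy [0, 1] (array([ 0.451 , -0.3894]), np.float64(0.198))
cap xyz (array([ 0.4512, -0.389 ,  0.2099]), np.float64(0.196))
```

View pics/ov.png

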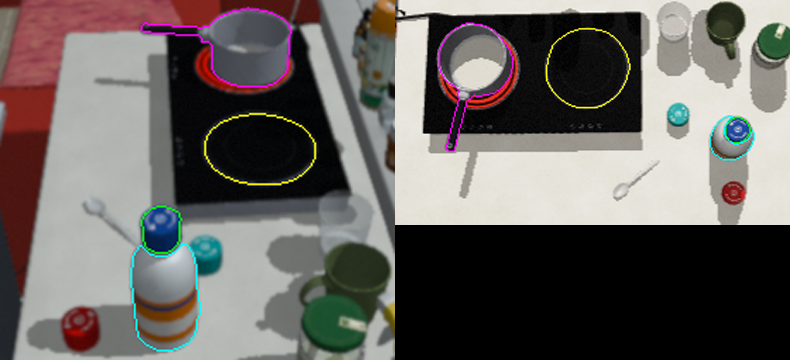

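Overlays match: pan (magenta), dark ring (yellow) and cap (green) sit on their edges. Both views agree within 3 mm, and the cap top height of 0.210 m matches the expected 0.212 m. Planning the first move.

```bash
cat > go.py <<'E'
import sys
from h import *
from scipy.spatial.transform import Rotation as Ro
def go(x,y,z,yaw):
    s=bot.read_state(); R=np.array(s['tcp_rot']); p=s['position']
    a=np.radians(yaw); Y=np.array([np.cos(a),np.sin(a),0]); Z=np.array([0,0,-1.]); T=np.c_[np.cross(Y,Z),Y,Z]
    print('t',s['time_s'],'p',np.round(p,4),'yaw',np.degrees(np.arctan2(R[1,1],R[0,1])).round(2),'F',np.round(s['force'],1),'open',round(s['opening']*87,1),'g',s['grasp_force'],'j',np.round(s['joint_positions'],0))
    print('shift',np.round(R.T@(np.array([x,y,z])-p),4),'rot',np.round(np.degrees(Ro.from_matrix(R.T@T).as_rotvec()),2))
if __name__=='__main__': go(*map(float,sys.argv[1:]))
E
python3 go.py .474 .206 .19 79.1
```

```text
t 1.9 p [0.2823 0.5576 0.2396] yaw 63.14 F [-1.2 -0.6  1. ] open 86.9 g 0.0 j [ 53.  30.  82.   0.  68. -10.]
shift [-0.3298 -0.227   0.0495] rot [ -0.    -0.   -15.96]
```

The manual's scale: shifts go in shares of 0.5 m and turns go in shares of 180 degrees. Converting my numbers, -0.29 m / 0.5 = -0.58, -0.26 m / 0.5 = -0.52, -16 degrees / 180 = -0.0889.

Request:
play_rows(
  motion=[
    [[-0.08, -0.056, 0, 0, 0, -0.0111], [-0.16, -0.112, 0, 0, 0, -0.0278], [-0.24, -0.166, 0, 0, 0, -0.0444], [-0.32, -0.22, 0, 0, 0, -0.0611], [-0.4, -0.276, 0, 0, 0, -0.0778], [-0.46, -0.316, 0, 0, 0, -0.0889], [-0.52, -0.36, 0, 0, 0, -0.0889], [-0.58, -0.4, 0.02, 0, 0, -0.0889]],
  ],
  fingers=0.087,
)

```text
time_s: 2.57
position: [0.4428, 0.2637, 0.234]
tcp_rot: [[-0.982, 0.188, 0.003], [0.188, 0.982, 0.001], [-0.003, 0.002, -1.0]]
force: [1.1, 0.8, 0.2]
opening: 1.0
grasp_force: 0.0
```

```bash
python3 go.py .474 .206 .16 79.1
```

```text
t 2.5667 p [0.4428 0.2637 0.234 ] yaw 79.16 F [1.1 0.8 0.2] open 87.0 g 0.0 j [ 18.  22.  98.   0.  59. -61.]
shift [-0.0413 -0.0509  0.0741] rot [0.1  0.17 0.06]
```

Scaled: 0.05 m / 0.5 = 0.1, -0.037 m / 0.5 = -0.074.

Request:
play_rows(
  motion=[
    [[-0.03, -0.036, 0.02, 0, 0, 0], [-0.05, -0.06, 0.06, 0, 0, 0], [-0.062, -0.074, 0.1, 0, 0, 0], [-0.062, -0.074, 0.1, 0, 0, 0], [-0.062, -0.074, 0.1, 0, 0, 0], [-0.062, -0.074, 0.1, 0, 0, 0]],
  ],
)

```text
time_s: 3.07
position: [0.4649, 0.2237, 0.1835]
tcp_rot: [[-0.982, 0.188, 0.001], [0.188, 0.982, 0.0], [-0.001, 0.001, -1.0]]
force: [0.2, 0.0, 0.7]
opening: 1.0
grasp_force: 0.0
```

```bash
python3 - <<'E'
from h import *; from go import go
go(.474,.206,.115,79.1)
d=imaging.capture('top'); f=d['frame'][140:290,110:310].copy()
cv2.imwrite('pics/hand.png',cv2.resize(f,(800,600),interpolation=cv2.INTER_CUBIC)[...,::-1])
E
```

```text
t 3.0667 p [0.4649 0.2237 0.1835] yaw 79.15 F [0.2 0.  0.7] open 87.0 g 0.0 j [ 13.  26. 101.   0.  53. -66.]
shift [-0.0122 -0.0157  0.0684] rot [0.03 0.03 0.05]
```

View pics/hand.png

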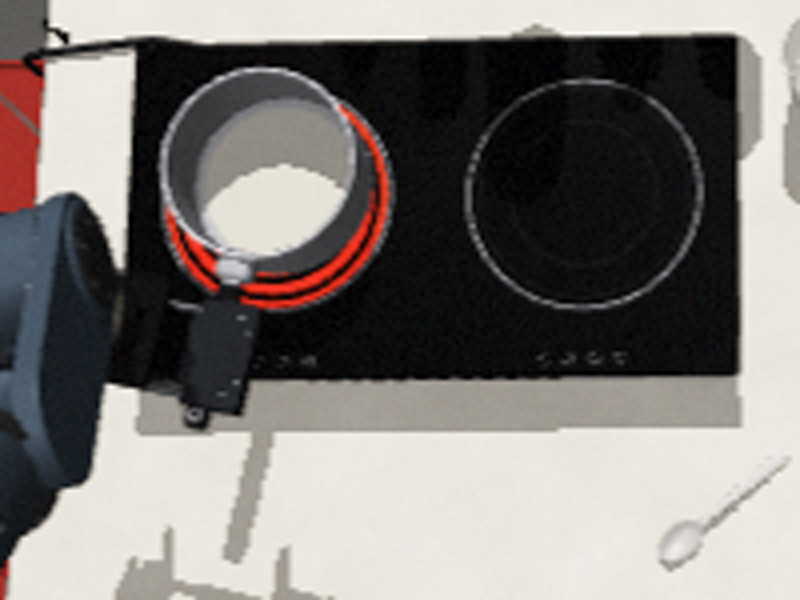

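The gripper is hanging over the handle, whose tip shows at crop (190,412), and about 1.5 cm off sideways. Correct that and descend.

Scaled: 0.068 m / 0.5 = 0.136, 0.06 m / 0.5 = 0.12.

Request:
play_rows(
  motion=[
    [[-0.012, -0.016, 0, 0, 0, 0], [-0.024, -0.032, 0.01, 0, 0, 0], [-0.024, -0.032, 0.05, 0, 0, 0], [-0.024, -0.032, 0.09, 0, 0, 0], [-0.024, -0.032, 0.12, 0, 0, 0], [-0.024, -0.032, 0.136, 0, 0, 0], [-0.024, -0.032, 0.136, 0, 0, 0], [-0.024, -0.032, 0.136, 0, 0, 0]],
  ],
)

```text
time_s: 3.78
position: [0.4738, 0.2049, 0.1148]
tcp_rot: [[-0.982, 0.188, -0.0], [0.188, 0.982, -0.0], [0.0, -0.0, -1.0]]
force: [0.7, 1.3, 0.8]
opening: 1.002
grasp_force: 0.0
```

```bash
python3 go.py .474 .206 .115 79.1
```

```text
t 3.7833 p [0.4738 0.2049 0.1148] yaw 79.14 F [0.7 1.3 0.8] open 87.2 g 0.0 j [ 11.  33. 104.  -0.  43. -68.]
shift [ 0.      0.0011 -0.0002] rot [-0.01 -0.    0.04]
```

Request:
play_rows(
  motion=[
    [[0, 0, 0, 0, 0, 0], [0, 0, 0, 0, 0, 0], [0, 0, 0, 0, 0, 0], [0, 0, 0, 0, 0, 0], [0, 0, 0, 0, 0, 0], [0, 0, 0, 0, 0, 0], [0, 0, 0, 0, 0, 0], [0, 0, 0, 0, 0, 0]],
  ],
  fingers=0.0,
)

```text
time_s: 4.45
position: [0.4736, 0.2051, 0.1148]
tcp_rot: [[-0.982, 0.188, 0.0], [0.188, 0.982, 0.0], [-0.0, 0.0, -1.0]]
force: [-0.3, 0.3, 0.4]
opening: 0.473
grasp_force: 0.0
```

```bash
cat > panfit.py <<'E'
from h import *; from go import go
go(.474,.206,.115,79.1)
cs=['side','top']; D=[imaging.capture(c) for c in cs]
def f(near):
    pm=[best(c,'saucepan',n) for c,n in zip(cs,near)]
    for k in([0],[1]):
        if pm[k[0]] is not None: print('pan',k,fit([D[i] for i in k],[pm[i] for i in k],lambda p:pan(p)[:1],(.62,.18),[.01,.01]))
E
python3 go.py .474 .206 .115 79.1
```

```text
t 4.45 p [0.4736 0.2051 0.1148] yaw 79.14 F [-0.3  0.3  0.4] open 41.2 g 0.0 j [ 11.  33. 104.  -0.  43. -68.]
shift [-0.0003  0.001  -0.0002] rot [0.   0.01 0.04]
```

Request:
play_rows(
  motion=[
    [[0, 0, 0, 0, 0, 0], [0, 0, 0, 0, 0, 0], [0, 0, 0, 0, 0, 0], [0, 0, 0, 0, 0, 0], [0, 0, 0, 0, 0, 0], [0, 0, 0, 0, 0, 0], [0, 0, 0, 0, 0, 0], [0, 0, 0, 0, 0, 0]],
  ],
  fingers=0.0,
)

```text
time_s: 5.12
position: [0.4735, 0.2051, 0.1147]
tcp_rot: [[-0.982, 0.189, -0.0], [0.189, 0.982, 0.0], [0.0, 0.0, -1.0]]
force: [-1.0, 0.5, -0.2]
opening: 0.231
grasp_force: 30.0
```

Gripped: 20 mm opening, 30 N. Slide the first half.

Scaled: -0.095 m / 0.5 = -0.19, -0.084 m / 0.5 = -0.168.

Request:
play_rows(
  motion=[
    [[-0.0014, -0.008, 0, 0, 0, 0], [-0.004, -0.024, 0, 0, 0, 0], [-0.008, -0.05, 0, 0, 0, 0], [-0.013, -0.08, 0, 0, 0, 0], [-0.018, -0.11, 0, 0, 0, 0], [-0.023, -0.14, 0, 0, 0, 0], [-0.0274, -0.168, 0, 0, 0, 0], [-0.031, -0.19, 0, 0, 0, 0]],
  ],
)

```text
time_s: 5.78
position: [0.4706, 0.1079, 0.1147]
tcp_rot: [[-0.982, 0.187, -0.0], [0.187, 0.982, -0.0], [0.0, -0.0, -1.0]]
force: [-0.3, 3.3, -0.2]
opening: 0.226
grasp_force: 30.2
```

```bash
python3 go.py .4666 -.041 .1147 79.1
```

```text
t 5.7833 p [0.4706 0.1079 0.1147] yaw 79.22 F [-0.3  3.3 -0.2] open 19.7 g 30.235536536201835 j [ -0.  31. 109.  -0.  40. -80.]
shift [-0.0239 -0.147   0.    ] rot [-0.01 -0.02  0.12]
```

Request:
play_rows(
  motion=[
    [[-0.004, -0.024, 0, 0, 0, 0], [-0.009, -0.054, 0, 0, 0, 0], [-0.014, -0.084, 0, 0, 0, 0], [-0.019, -0.114, 0, 0, 0, 0], [-0.024, -0.144, 0, 0, 0, 0], [-0.028, -0.168, 0, 0, 0, 0], [-0.031, -0.186, 0, 0, 0, 0], [-0.033, -0.2, 0, 0, 0, 0]],
  ],
)

```text
time_s: 6.45
position: [0.4678, 0.0068, 0.1147]
tcp_rot: [[-0.982, 0.188, -0.001], [0.188, 0.982, 0.0], [0.001, 0.0, -1.0]]
force: [-0.0, 4.0, -0.3]
opening: 0.227
grasp_force: 30.3
```

Scaled: -0.042 m / 0.5 = -0.084, -0.037 m / 0.5 = -0.074.

Request:
play_rows(
  motion=[
    [[-0.0026, -0.016, 0, 0, 0, 0], [-0.006, -0.036, 0, 0, 0, 0], [-0.01, -0.058, 0, 0, 0, 0], [-0.012, -0.074, 0, 0, 0, 0], [-0.014, -0.084, 0, 0, 0, 0], [-0.014, -0.084, 0, 0, 0, 0], [-0.014, -0.084, 0, 0, 0, 0]],
  ],
)

```text
time_s: 7.03
position: [0.4675, -0.0358, 0.1147]
tcp_rot: [[-0.982, 0.19, 0.001], [0.19, 0.982, -0.001], [-0.001, -0.0, -1.0]]
force: [0.6, 0.8, -2.3]
opening: 0.228
grasp_force: 30.0
```

```bash
python3 - <<'E'
from h import *; from go import go
go(.4666,-.041,.1147,79.1)
cs=['side','top']; D=[imaging.capture(c) for c in cs]
for c,d,n in zip(cs,D,[(301,215),(256,188)]):
    m=best(c,'saucepan',n)
    if m is not None: print(c,fit([d],[m],pan,(.614,-.07,-.19),[.01,.01,.05]), fit([d],[cv2.morphologyEx(m,cv2.MORPH_OPEN,np.ones((13,13)))],lambda p:pan([*p,0])[:1],(.614,-.07),[.01,.01]))
f=D[1]['frame'][140:290,170:370]
cv2.imwrite('pics/slid.png',cv2.resize(f,(800,600),interpolation=cv2.INTER_CUBIC)[...,::-1])
E
```

```text
t 7.0333 p [ 0.4675 -0.0358  0.1147] yaw 79.05 F [ 0.6  0.8 -2.3] open 19.9 g 30.035485429689288 j [-18.  31. 111.  -0.  39. -97.]
shift [-0.0001 -0.0053  0.    ] rot [-0.02  0.04 -0.05]
side saucepan [(np.float64(300.0), np.float64(213.0), np.int64(2557), 0.78)]
side (array([ 0.6158, -0.0642, -0.1867]), np.float64(0.146)) (array([ 0.6151, -0.0629]), np.float64(0.049))
top saucepan [(np.float64(252.0), np.float64(184.0), np.int64(2086), 0.64), (np.float64(362.0), np.float64(232.0), np.int64(276), 0.61)]
top (array([ 0.6157, -0.0628, -0.1958]), np.float64(0.163)) (array([ 0.6171, -0.0633]), np.float64(0.059))
```

View pics/slid.png

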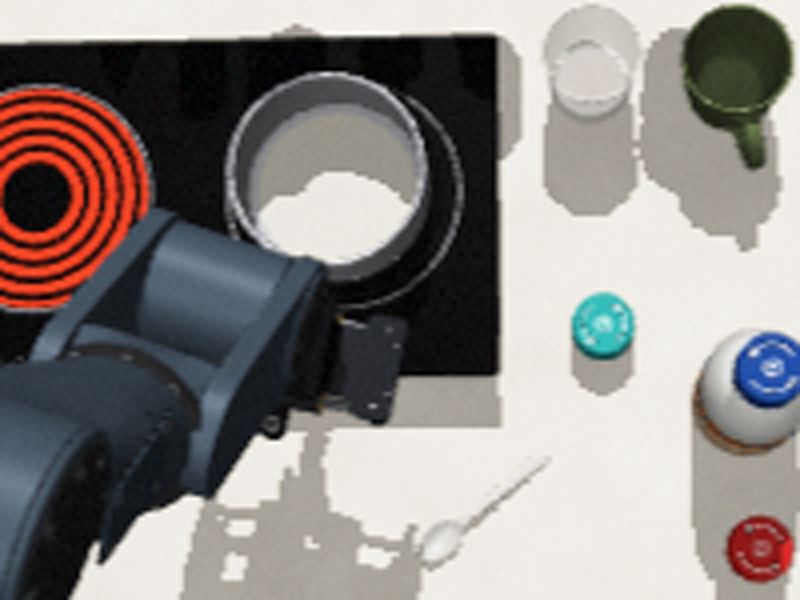

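The pan now stands on the dark ring, about 6 mm left of centre. Nudge it, and cross-check against the uncovered hot zone.

Scaled: -0.0065 m / 0.5 = -0.013, 0.0007 m / 0.5 = 0.0014.

Request:
play_rows(
  motion=[
    [[0.001, -0.006, 0, 0, 0, 0], [0.0014, -0.013, 0, 0, 0, 0], [0.0014, -0.013, 0, 0, 0, 0], [0.0014, -0.013, 0, 0, 0, 0], [0.0014, -0.013, 0, 0, 0, 0], [0.0014, -0.013, 0, 0, 0, 0]],
  ],
)

```text
time_s: 7.73
position: [0.4651, -0.0412, 0.1147]
tcp_rot: [[-0.982, 0.188, -0.0], [0.188, 0.982, 0.0], [0.0, 0.0, -1.0]]
force: [0.3, 1.4, -2.6]
opening: 0.224
grasp_force: 30.1
```

```bash
python3 - <<'E'
from h import *; from go import go
go(.4666,-.041,.1147,79.1)
cs=['side','top']; D=[imaging.capture(c) for c in cs]
for c,d,n,h in zip(cs,D,[(301,215),(256,188)],[(290,178),(179,190)]):
    m=best(c,'saucepan',n)
    if m is not None: print(c,fit([d],[cv2.morphologyEx(m,cv2.MORPH_OPEN,np.ones((13,13)))],lambda p:pan([*p,0])[:1],(.614,-.07),[.01,.01]))
    m=best(c,'zone_hot',h)
    if m is not None: print('hot',c,fit([d],[m],lambda p:[circ(p[0],p[1],.05,.096)],(.61,.18),[.01,.01]))
E
```

```text
t 7.7333 p [ 0.4651 -0.0412  0.1147] yaw 79.15 F [ 0.3  1.4 -2.6] open 19.5 g 30.12651021592319 j [-19.  31. 111.  -0.  39. -98.]
shift [-0.0014  0.0005  0.    ] rot [ 0.   -0.02  0.05]
side saucepan [(np.float64(299.0), np.float64(214.0), np.int64(2631), 0.63)]
side (array([ 0.6118, -0.0675]), np.float64(0.04))
side zone_hot [(np.float64(291.0), np.float64(177.0), np.int64(1373), 0.69)]
hot side (array([0.6105, 0.1825]), np.float64(0.115))
top saucepan [(np.float64(254.0), np.float64(185.0), np.int64(2032), 0.83)]
top (array([ 0.6138, -0.069 ]), np.float64(0.077))
top zone_hot [(np.float64(179.0), np.float64(189.0), np.int64(2431), 0.6)]
hot top (array([0.6098, 0.1826]), np.float64(0.085))
```

Centred to about 2 mm, and the hot zone check agrees. Release and go up.

Request:
play_rows(
  motion=[
    [[0, 0, 0, 0, 0, 0], [0, 0, 0, 0, 0, 0], [0, 0, 0, 0, 0, 0], [0, 0, 0, 0, 0, 0], [0, 0, 0, 0, 0, 0], [0, 0, 0, 0, 0, 0]],
  ],
  fingers=0.087,
)

```text
time_s: 8.53
position: [0.4654, -0.0414, 0.1149]
tcp_rot: [[-0.982, 0.189, 0.0], [0.189, 0.982, -0.0], [-0.0, -0.0, -1.0]]
force: [0.1, 0.6, -0.1]
opening: 0.595
grasp_force: 0.0
```

Scaled: -0.18 m / 0.5 = -0.36, -0.17 m / 0.5 = -0.34.

Request:
play_rows(
  motion=[
    [[0, 0, -0.02, 0, 0, 0], [0, 0, -0.06, 0, 0, 0], [0, 0, -0.12, 0, 0, 0], [0, 0, -0.2, 0, 0, 0], [0, 0, -0.28, 0, 0, 0], [0, 0, -0.34, 0, 0, 0], [0, 0, -0.36, 0, 0, 0], [0, 0, -0.36, 0, 0, 0]],
  ],
)

```text
time_s: 9.2
position: [0.4671, -0.0419, 0.2982]
tcp_rot: [[-0.982, 0.188, 0.008], [0.188, 0.982, -0.003], [-0.008, -0.001, -1.0]]
force: [-0.0, -0.7, -0.2]
opening: 0.993
grasp_force: 0.0
```

```bash
python3 go.py .451 -.389 .28 20
```

```text
t 9.2 p [ 0.4671 -0.0419  0.2982] yaw 79.14 F [-0.  -0.7 -0.2] open 86.4 g 0.0 j [-19.  14. 100.   0.  66. -98.]
shift [-0.0495 -0.3439  0.0189] rot [ 0.18  0.46 59.14]
```

Scaled: -0.28 m / 0.5 = -0.56, -0.18 m / 0.5 = -0.36, 56 degrees / 180 = 0.3111.

Request:
play_rows(
  motion=[
    [[-0.01, -0.07, 0, 0, 0, 0.0389], [-0.02, -0.144, 0, 0, 0, 0.0778], [-0.03, -0.216, 0, 0, 0, 0.1167], [-0.04, -0.288, 0, 0, 0, 0.1556], [-0.05, -0.36, 0, 0, 0, 0.1944], [-0.062, -0.432, 0, 0, 0, 0.2333], [-0.072, -0.5, 0, 0, 0, 0.2722], [-0.082, -0.56, 0, 0, 0, 0.3111]],
  ],
)

```text
time_s: 9.87
position: [0.4516, -0.3257, 0.2927]
tcp_rot: [[-0.386, 0.922, -0.002], [0.922, 0.386, 0.002], [0.003, -0.001, -1.0]]
force: [0.0, 0.3, 0.3]
opening: 0.997
grasp_force: 0.0
```

Scaled: 3 degrees / 180 = 0.0167.

Request:
play_rows(
  motion=[
    [[0, 0, 0, 0, 0, 0.0111], [0, 0, 0, 0, 0, 0.0167], [0, 0, 0, 0, 0, 0.0167], [0, 0, 0, 0, 0, 0.0167]],
  ],
)

```text
time_s: 10.2
position: [0.4523, -0.3227, 0.2936]
tcp_rot: [[-0.346, 0.938, -0.002], [0.938, 0.346, 0.002], [0.003, -0.001, -1.0]]
force: [-0.9, -0.2, -0.9]
opening: 1.001
grasp_force: 0.0
```

```bash
python3 go.py .451 -.389 .26 20
```

```text
t 10.2 p [ 0.4523 -0.3227  0.2936] yaw 20.22 F [-0.9 -0.2 -0.9] open 87.0 g 0.0 j [-47.  21.  88.   0.  70. -67.]
shift [-0.0619 -0.0241  0.0335] rot [-0.05 -0.16  0.22]
```

Scaled: -0.062 m / 0.5 = -0.124, -0.017 m / 0.5 = -0.034.

Request:
play_rows(
  motion=[
    [[-0.04, -0.016, 0.02, 0, 0, 0], [-0.09, -0.034, 0.04, 0, 0, 0], [-0.12, -0.046, 0.06, 0, 0, 0], [-0.124, -0.048, 0.066, 0, 0, 0], [-0.124, -0.048, 0.066, 0, 0, 0], [-0.124, -0.048, 0.066, 0, 0, 0]],
  ],
)

```text
time_s: 10.7
position: [0.4514, -0.389, 0.2613]
tcp_rot: [[-0.345, 0.939, -0.001], [0.939, 0.345, 0.002], [0.002, -0.0, -1.0]]
force: [-0.1, -0.3, 0.3]
opening: 1.001
grasp_force: 0.0
```

```bash
python3 - <<'E'
from h import *; from go import go
go(.451,-.389,.198,20)
cs=['side','top']; f=[]
for c in cs:
    d=imaging.capture(c); q=d['frame'][225:345,170:330] if c=='side' else d['frame'][180:300,280:440]
    f.append(cv2.resize(q,(400,300),interpolation=cv2.INTER_CUBIC))
cv2.imwrite('pics/cap1.png',np.hstack(f)[...,::-1])
E
```

```text
t 10.7 p [ 0.4514 -0.389   0.2613] yaw 20.17 F [-0.1 -0.3  0.3] open 87.1 g 0.0 j [-52.  27.  85.   0.  69. -72.]
shift [-0.     -0.0004  0.0633] rot [-0.01 -0.14  0.17]
```

View pics/cap1.png

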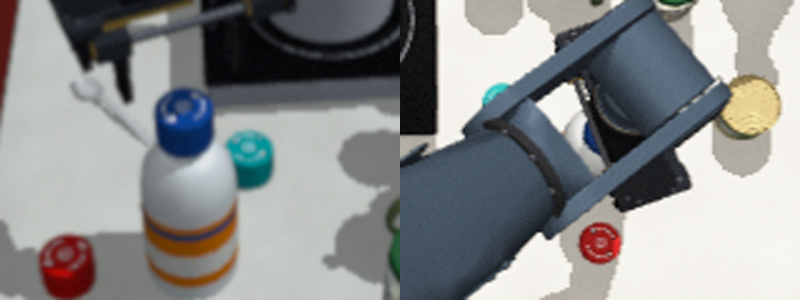

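The left fingertip shows at crop (125,95), full image (220,263). I'll check that against its predicted pixel before descending.

```bash
python3 - <<'E'
from h import *
d=imaging.capture('side'); s=bot.read_state(); R=np.array(s['tcp_rot']);p=np.array(s['position'])
for w in(-.05,.05): print(w,[proj(d,[p+R@[0,w,z]]).round(0).tolist() for z in(.017,-.03)])
print('captop',proj(d,[[.451,-.389,.212]]))
f=d['frame'][190:310,160:320]; cv2.imwrite('pics/cap2.png',cv2.resize(f,(800,600),interpolation=cv2.INTER_CUBIC)[...,::-1])
E
```

```text
-0.05 [[[220.0, 262.0]], [[218.0, 245.0]]]
0.05 [[[265.0, 248.0]], [[265.0, 231.0]]]
captop [[243.25993455 266.61114754]]
```

View pics/cap2.png

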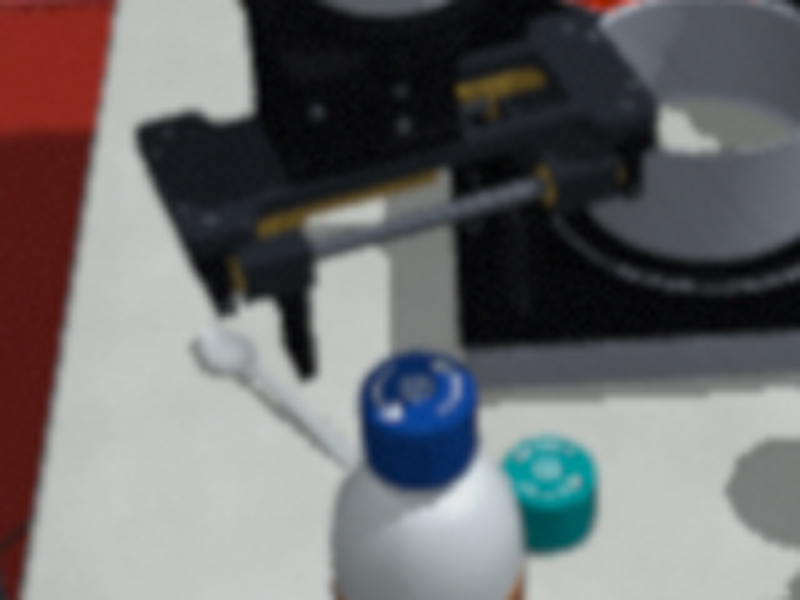

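The fingertip matches its prediction within 3 px, and the cap sits between the fingers. Descend.

Scaled: 0.065 m / 0.5 = 0.13, 0.055 m / 0.5 = 0.11.

Request:
play_rows(
  motion=[
    [[0, 0, 0.02, 0, 0, 0], [0, 0, 0.05, 0, 0, 0], [0, 0, 0.08, 0, 0, 0], [0, 0, 0.11, 0, 0, 0], [0, 0, 0.13, 0, 0, 0], [0, 0, 0.13, 0, 0, 0], [0, 0, 0.13, 0, 0, 0], [0, 0, 0.13, 0, 0, 0]],
  ],
)

```text
time_s: 11.52
position: [0.452, -0.3908, 0.1974]
tcp_rot: [[-0.345, 0.939, 0.001], [0.939, 0.345, -0.001], [-0.001, 0.0, -1.0]]
force: [0.1, -0.9, 1.3]
opening: 1.003
grasp_force: 0.0
```

Request:
play_rows(
  motion=[
    [[0, 0, 0, 0, 0, 0], [0, 0, 0, 0, 0, 0], [0, 0, 0, 0, 0, 0], [0, 0, 0, 0, 0, 0], [0, 0, 0, 0, 0, 0], [0, 0, 0, 0, 0, 0], [0, 0, 0, 0, 0, 0], [0, 0, 0, 0, 0, 0]],
  ],
  fingers=0.0,
)

```text
time_s: 12.18
position: [0.452, -0.3904, 0.1969]
tcp_rot: [[-0.344, 0.939, 0.001], [0.939, 0.344, 0.0], [-0.0, 0.001, -1.0]]
force: [1.6, 0.0, 0.3]
opening: 0.568
grasp_force: 30.0
```

Request:
play_rows(
  motion=[
    [[0, 0, 0, 0, 0, 0], [0, 0, 0, 0, 0, 0], [0, 0, 0, 0, 0, 0], [0, 0, 0, 0, 0, 0]],
  ],
)

```text
time_s: 12.52
position: [0.4519, -0.3905, 0.1969]
tcp_rot: [[-0.344, 0.939, 0.001], [0.939, 0.344, -0.0], [-0.0, 0.0, -1.0]]
force: [1.3, 2.0, -0.0]
opening: 0.567
grasp_force: 30.0
```

```bash
python3 go.py .451 -.389 .196 20
```

```text
t 12.5167 p [ 0.4519 -0.3905  0.1969] yaw 20.14 F [ 1.3  2.  -0. ] open 49.4 g 30.000062100573896 j [-52.  31.  89.   0.  60. -72.]
shift [ 0.0017 -0.0003  0.0009] rot [0.03 0.02 0.14]
```

The cap is gripped at 49.4 mm. Press.

Scaled: 0.005 m / 0.5 = 0.01, 0.001 m / 0.5 = 0.002.

Request:
play_rows(
  motion=[
    [[0, 0, 0.002, 0, 0, 0], [0, 0, 0.004, 0, 0, 0], [0, 0, 0.006, 0, 0, 0], [0, 0, 0.008, 0, 0, 0], [0, 0, 0.01, 0, 0, 0], [0, 0, 0.01, 0, 0, 0], [0, 0, 0.01, 0, 0, 0], [0, 0, 0.01, 0, 0, 0]],
  ],
)

```text
time_s: 13.18
position: [0.4522, -0.3907, 0.1931]
tcp_rot: [[-0.344, 0.939, 0.002], [0.939, 0.344, -0.001], [-0.002, 0.001, -1.0]]
force: [0.9, 2.5, 8.9]
opening: 0.579
grasp_force: 30.0
```

Force 8.9 N, so about 3.8 mm. Press 1.5 mm more, then start turning.

Scaled: 0.0015 m / 0.5 = 0.003, 0.001 m / 0.5 = 0.002.

Request:
play_rows(
  motion=[
    [[0, 0, 0.002, 0, 0, 0], [0, 0, 0.003, 0, 0, 0], [0, 0, 0.003, 0, 0, 0], [0, 0, 0.003, 0, 0, 0]],
  ],
)

```text
time_s: 13.52
position: [0.4522, -0.3907, 0.1919]
tcp_rot: [[-0.344, 0.939, 0.002], [0.939, 0.344, -0.001], [-0.002, 0.001, -1.0]]
force: [2.2, 2.7, 9.9]
opening: 0.57
grasp_force: 30.0
```

Scaled: -20 degrees / 180 = -0.1111.

Request:
play_rows(
  motion=[
    [[0, 0, 0, 0, 0, -0.0111], [0, 0, 0, 0, 0, -0.0278], [0, 0, 0, 0, 0, -0.0444], [0, 0, 0, 0, 0, -0.0611], [0, 0, 0, 0, 0, -0.0778], [0, 0, 0, 0, 0, -0.0944], [0, 0, 0, 0, 0, -0.1111], [0, 0, 0, 0, 0, -0.1111]],
  ],
)

```text
time_s: 14.18
position: [0.4521, -0.3915, 0.192]
tcp_rot: [[-0.646, 0.763, 0.001], [0.763, 0.646, -0.003], [-0.003, -0.001, -1.0]]
force: [0.8, 0.9, 9.9]
opening: 0.568
grasp_force: 30.0
```

```bash
python3 go.py .4522 -.3907 .192 80; python3 -c "
from rig import bot;print(bot.read_state()['moment'])"
```

```text
t 14.1833 p [ 0.4521 -0.3915  0.192 ] yaw 40.25 F [0.8 0.9 9.9] open 49.4 g 30.000657461966433 j [-52.  31.  89.  -0.  60. -92.]
shift [0.0005 0.0006 0.    ] rot [ -0.1    0.16 -39.75]
[ 0.13110062 -0.0095568   0.05132076]
```

Scaled: -21 degrees / 180 = -0.1167.

Request:
play_rows(
  motion=[
    [[0, 0, 0, 0, 0, -0.0167], [0, 0, 0, 0, 0, -0.0333], [0, 0, 0, 0, 0, -0.05], [0, 0, 0, 0, 0, -0.0667], [0, 0, 0, 0, 0, -0.0833], [0, 0, 0, 0, 0, -0.1], [0, 0, 0, 0, 0, -0.1167], [0, 0, 0, 0, 0, -0.1167]],
  ],
)

```text
time_s: 14.85
position: [0.4521, -0.3918, 0.1921]
tcp_rot: [[-0.877, 0.481, 0.002], [0.481, 0.877, -0.003], [-0.003, -0.002, -1.0]]
force: [-0.6, 0.6, 10.1]
opening: 0.571
grasp_force: 30.0
```

Scaled: -21 degrees / 180 = -0.1167.

Request:
play_rows(
  motion=[
    [[0, 0, 0, 0, 0, -0.0167], [0, 0, 0, 0, 0, -0.0333], [0, 0, 0, 0, 0, -0.05], [0, 0, 0, 0, 0, -0.0667], [0, 0, 0, 0, 0, -0.0833], [0, 0, 0, 0, 0, -0.1], [0, 0, 0, 0, 0, -0.1167], [0, 0, 0, 0, 0, -0.1167]],
  ],
)

```text
time_s: 15.52
position: [0.4522, -0.3917, 0.1921]
tcp_rot: [[-0.991, 0.135, 0.002], [0.135, 0.991, -0.003], [-0.002, -0.003, -1.0]]
force: [0.9, 1.4, 9.1]
opening: 0.57
grasp_force: 30.0
```

```bash
python3 - <<'E'
from h import *; from go import go
go(.4522,-.3907,.192,80); print(bot.read_state()['moment'])
d=imaging.capture('side');f=d['frame'][190:310,160:320]; cv2.imwrite('pics/cap3.png',cv2.resize(f,(800,600),interpolation=cv2.INTER_CUBIC)[...,::-1])
E
```

```text
t 15.5167 p [ 0.4522 -0.3917  0.1921] yaw 82.25 F [0.9 1.4 9.1] open 49.6 g 30.002066354932754 j [ -52.   31.   89.   -0.   60. -134.]
shift [0.0002 0.001  0.0001] rot [-0.18  0.14  2.25]
[ 0.20612536 -0.04903855  0.03898079]
```

View pics/cap3.png

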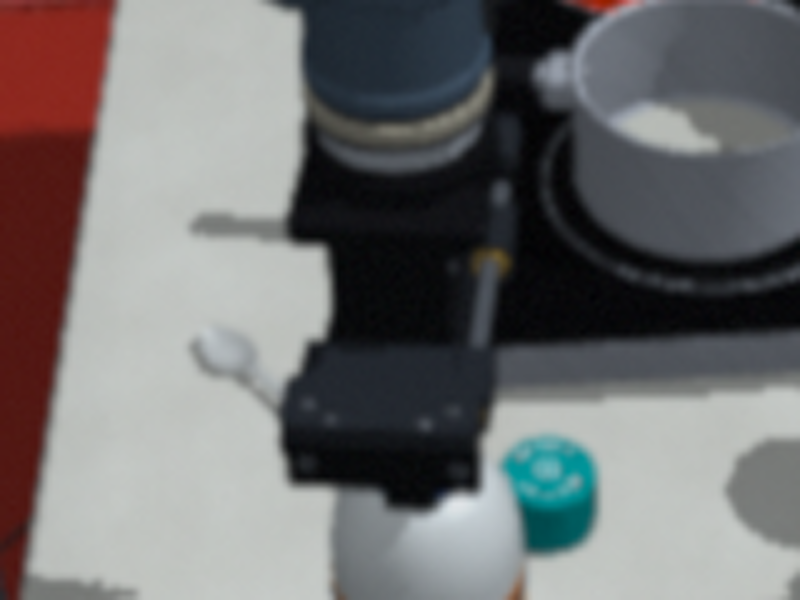

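The bottle is upright and the tool has turned 62°. Lift 9 mm gently and watch the force.

Scaled: -0.009 m / 0.5 = -0.018, -0.007 m / 0.5 = -0.014.

Request:
play_rows(
  motion=[
    [[0, 0, -0.002, 0, 0, 0], [0, 0, -0.006, 0, 0, 0], [0, 0, -0.01, 0, 0, 0], [0, 0, -0.014, 0, 0, 0], [0, 0, -0.018, 0, 0, 0], [0, 0, -0.018, 0, 0, 0], [0, 0, -0.018, 0, 0, 0]],
  ],
)

```text
time_s: 16.15
position: [0.4511, -0.3904, 0.1988]
tcp_rot: [[-0.991, 0.137, -0.001], [0.137, 0.991, 0.0], [0.001, 0.0, -1.0]]
force: [0.9, -1.8, 0.6]
opening: 0.567
grasp_force: 30.0
```

Scaled: -0.006 m / 0.5 = -0.012, -0.004 m / 0.5 = -0.008.

Request:
play_rows(
  motion=[
    [[0, 0, -0.004, 0, 0, 0], [0, 0, -0.008, 0, 0, 0], [0, 0, -0.012, 0, 0, 0], [0, 0, -0.012, 0, 0, 0], [0, 0, -0.012, 0, 0, 0]],
  ],
)

```text
time_s: 16.57
position: [0.4515, -0.3903, 0.2052]
tcp_rot: [[-0.991, 0.137, -0.0], [0.137, 0.991, 0.0], [0.0, 0.0, -1.0]]
force: [0.9, 1.3, -0.8]
opening: 0.569
grasp_force: 30.0
```

Only the cap's weight shows in the force, so it is free. Lift to about 45 mm above the mouth.

Scaled: -0.062 m / 0.5 = -0.124, -0.06 m / 0.5 = -0.12.

Request:
play_rows(
  motion=[
    [[0, 0, -0.01, 0, 0, 0], [0, 0, -0.03, 0, 0, 0], [0, 0, -0.054, 0, 0, 0], [0, 0, -0.08, 0, 0, 0], [0, 0, -0.104, 0, 0, 0], [0, 0, -0.12, 0, 0, 0], [0, 0, -0.124, 0, 0, 0], [0, 0, -0.124, 0, 0, 0]],
  ],
)

```text
time_s: 17.23
position: [0.4519, -0.3908, 0.2684]
tcp_rot: [[-0.991, 0.137, 0.001], [0.137, 0.991, -0.002], [-0.001, -0.001, -1.0]]
force: [0.4, 0.4, -1.2]
opening: 0.568
grasp_force: 30.0
```

Request:
play_rows(
  motion=[
    [[0, 0, 0, 0, 0, 0], [0, 0, 0, 0, 0, 0], [0, 0, 0, 0, 0, 0], [0, 0, 0, 0, 0, 0]],
  ],
)

```text
time_s: 17.57
position: [0.4514, -0.3902, 0.2666]
tcp_rot: [[-0.991, 0.137, -0.001], [0.137, 0.991, 0.001], [0.001, 0.001, -1.0]]
force: [-0.5, 0.2, -0.6]
opening: 0.568
grasp_force: 30.0
```

```bash
python3 - <<'E'
from h import *; from go import go
go(.4515,-.3903,.267,82)
d=imaging.capture('side');f=d['frame'][160:355,160:420]; cv2.imwrite('pics/cap4.png',cv2.resize(f,(800,600),interpolation=cv2.INTER_CUBIC)[...,::-1])
E
```

```text
t 17.5667 p [ 0.4514 -0.3902  0.2666] yaw 82.14 F [-0.5  0.2 -0.6] open 49.4 g 29.99994084108144 j [ -52.   26.   84.   -0.   69. -134.]
shift [-0.0001 -0.0001 -0.0004] rot [ 0.05 -0.06  0.14]
```

View pics/cap4.png

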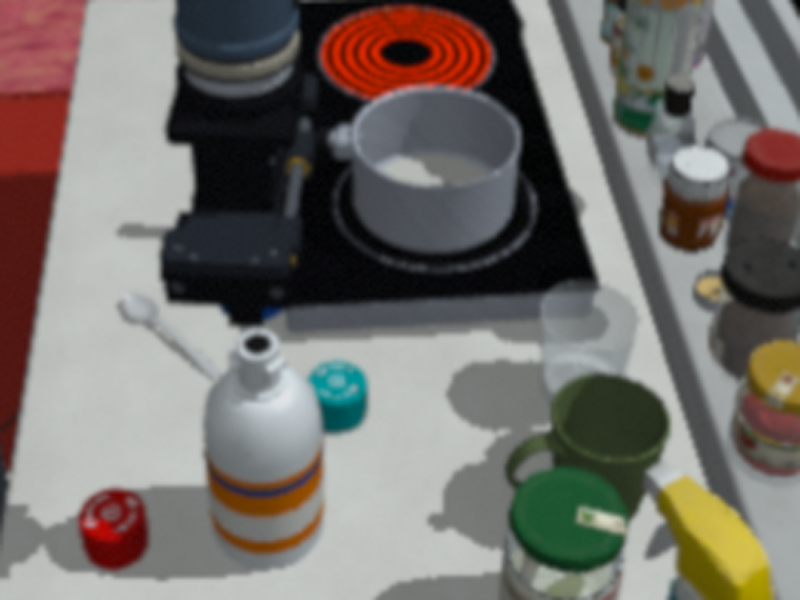

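The bottle stands open with its mouth at crop (258,345), the blue cap is held just above it, and the pan is centred in its ring at (437,170). Handing in.

```bash
python3 -c "
from rig import bot;print(bot.hand_in())"
```

```text
the job is handed in; nothing more can be done
None
```

The saucepan was slid to within about 3 mm of the dark zone's centre, and the blue cap is off and held about 45 mm above the upright bottle's mouth; the job was handed in after about 18 s on the robot's clock, with no verdict returned.

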